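Pack the tested bulbs into the organiser in mirror order

ROBOT

A 6-joint arm with a two-finger parallel gripper is mounted at the origin on the work surface. World frame = base frame: x ahead of the robot, y to its left, z up, the work surface at z = 0. Lengths are in m, angles in degrees, forces in N, time in s.
With the tool pointing down it reaches from about 0.3 to 0.75 m from the base axis. Payload 8.5 kg.
Tool frame: the origin (TCP) lies at the very end of the fingers, on their centre line; the grasp point (between the pads) lies 19 mm behind it; z points along the fingers, y is the line along which they close (so a half turn about z gives the same grasp; the last joint's range is limited). The gripper opens to 85 mm and grips with 20 to 120 N. Pads are 22 mm wide; open, the fingers measure 114 mm over their backs; the gripper's body (76 mm by 85 mm) begins 54 mm behind the grasp point. The pads swing forward as they close: fully open they stand 13 mm farther back than shut.
Start: joints at [-85.445, 21.807, 74.336, -0, 83.858, -12.336], TCP at [0.16, -0.526, 0.231] pointing down, gripper open.
Joint ranges: [-178.18, 178.18], [-50.72, 133.34], [12.68, 142.11], [-81.47, 261.47], [9.98, 163.14], [-165.26, 165.26]. Speed limits (degrees/s): [136.94, 136.94, 180, 180, 180, 180].

INTERFACE

Orientations are given as a 3x3 rotation matrix whose columns are the frame's x, y, z axes.
In Python, from rig import observe, cams, ticket gives the robot as it stands.
- The arm moves only by the tool move_arm, never from a script. Its arguments are lists of equal length, an entry for each row: "jaw": the finger opening in cm, from 0 to 8.54; "dp": the shift along the tool's x, y, z in cm, a list of three; "turn": the turn, a rotation vector about the tool's x, y, z in rad, a list of three. In form: {"jaw": [jaw, ...], "dp": [[tx, ty, tz], ...], "turn": [[wx, wy, wz], ...]}. A call has 1 to 12 rows; each row shifts and turns the commanded pose from where the row before left it, along the tool's axes as they then stand; what a row does not reach is not made up. A row lasts 1/12 s, in which the tool goes at most 41.7 mm and 7.16 degrees, less where a joint would pass 70% of its speed; a pose out of reach is approached as far as the arm can. A call is refused whole if a number of a shift passes 4.17 or a number of a turn 0.125, either way. A call with a gripper value outside its range is refused whole. The fingers move at their own pace and stop on an object; "force" is the grip in N (left out, the last holds). Time passes only in rows, so rows that do not move let the fingers close. It gives the time, the measured TCP pose, the force, the opening and the grip force at its end, in the units of the state.
- observe(): the state, without advancing time (a new reading comes with each control period).
- cams.get_image(name): name is "scene" or "top" or "wrist"; returns (picture, depth): 384x512x3 uint8, red, green, blue; 384x512 float32, m along the optical axis (not along the pixel's ray), 0 where there is no reading.
- cams.calibration(name): a dict with "vertical_fov" (degrees; the focal length in pixels is half the picture's height over the tangent of half this angle, whatever the lens; pixels are square), "cx", "cy" (the principal point, pixels), "view" (4x4, takes a point from world to camera coordinates); the wrist camera has in their place "tool_from_camera" (4x4, takes a point from camera to tool coordinates, whose origin is the TCP and whose axes are the flange's). Camera axes: x right, y up, looking along -z (the intrinsics and any distortion apply to the point x, -y, -z); pixel columns grow to the right and rows downward; lengths in m; the calibration is good to about 2 mm. A picture is of the moment at which its call begins: read the wrist's pose just before it. calibration takes no time and is no camera call.
- ticket.close_job(): hands the job in; it is judged then, once.
Trained networks look in the newest picture that a camera, given by its name, has taken for a name from the list of things; names that differ only in an ending like _2 or _b are one class to them, and where a whole thing is asked for, a point or a joint stands for the part that bears it (a point fixed in the world has none). Each returns a list of dicts, best first, with "p" (0 to 1); they miss things now and then, are a little off and sometimes report something else, mostly with a low value. They report only what shows in the picture. A call takes as long as a camera call. They do not tell look-alikes from the thing itself.
- cams.spot_in(camera, query): "box" ([centre column, centre row, width, height] as shares, 0 to 1, of the picture: columns of its width, rows of its height, round what is visible of it).
- cams.outline_of(camera, query): "mask" (384x512 bool, what is visible of it) and "box" ([centre column, centre row, width, height] as shares, 0 to 1, of the picture: columns of its width, rows of its height, round what is visible of it).
- cams.mark_of(camera, query): "location" ([column, row] as shares, 0 to 1, of the picture: columns of its width, rows of its height: a listed point, or the origin of a listed thing).
The state is a dict: "time_s": time; "q": joint angles; "qvel": joint speeds; "joint_efforts": joint torques, N m; "position": TCP position; "tool_rot": TCP orientation; "ft_force": force on the tool from outside, world axes, zero at the start; "wrist_torque": the same for the moment, N m; "grip_width": finger opening in m; "gripper_force": force on a finger pad.
Only numpy, scipy, OpenCV 4.12 (cv2) and the standard library are available. Lean on these libraries where they do the work, as an engineer would, in place of code of your own. Each camera call takes 0.05 s, during which the arm holds its last target. There are 200 camera calls.

TASK

The three frosted bulbs on the wooden test board have been checked: put them, cap down, into the three grey cells of the clear organiser in the reverse order, so that the one at the left of the board (as the robot sees it) ends in the organiser's right-hand cell, the middle one in the middle and the right one at the left. When all three stand upright and fully down in their cells, below the rim, shut the organiser's lid. Never tip a bulb over, and leave the clear bulb and the torch where they are.

Things in the scene. Friction and masses are not known exactly. Their poses are not given: they have to be found in the camera images.
- bulb_pear: frosted pear-shaped LED bulb, the widest: 98 mm tall, standing on its cap, greatest diameter 55 mm at 71 mm above its foot; 60 g or so. Round about its z axis. Origin: centre of the flat foot of its metal cap (cap 24 mm in diameter, 24 mm long); z along the bulb to its top.
- bulb_ball: frosted golf-ball LED bulb, the shortest: 78 mm tall, greatest diameter 45 mm at 55 mm above its foot; 45 g or so. Origin, axes and cap as for the pear bulb.
- bulb_candle: frosted candle LED bulb, slim with a pointed top: 100 mm tall, greatest diameter 35 mm at 58 mm above its foot; 45 g or so. Origin, axes and cap as for the pear bulb.
- holder_pear: grey square plastic cup fixed on the wooden test board (12 mm thick, 85 x 260 mm): 48 mm outside, 40 mm inside, 28 mm high, floor 4 mm. The pear bulb starts in it. The three cups form a row along their common y axis, 80 mm apart, order varies. Origin: centre of its underside, 12 mm above the shelf; z up, +y the row's left as the robot sees it
- holder_ball: grey square plastic cup fixed on the wooden test board (12 mm thick, 85 x 260 mm): 48 mm outside, 40 mm inside, 28 mm high, floor 4 mm. The golf-ball bulb starts in it. The three cups form a row along their common y axis, 80 mm apart, order varies. Origin: centre of its underside, 12 mm above the shelf; z up, +y the row's left as the robot sees it
- holder_candle: grey square plastic cup fixed on the wooden test board (12 mm thick, 85 x 260 mm): 48 mm outside, 40 mm inside, 28 mm high, floor 4 mm. The candle bulb starts in it. The three cups form a row along their common y axis, 80 mm apart, order varies. Origin: centre of its underside, 12 mm above the shelf; z up, +y the row's left as the robot sees it
- organiser: clear acrylic box, fixed: 150 (x) x 290 (y) x 110 mm high, walls 5 mm, open on top. Origin: centre of underside; -x front, to the robot; +x back, lid hinge; +y left as the robot sees it. Inside, three grey square cells, 40 mm inside, 48 outside, centred at x 0, y +80, 0, -80 mm; a bulb's foot stands on the cell floor 9 mm above the origin, cell rim at 33 mm. The pear bulb then reaches 107 mm
- lid (a joint): the organiser's clear flat lid, 150 x 290 x 6 mm, grey free edge, hinged on top of the back wall (organiser x +75, z 110 mm, axis along y). 0 rad: shut, free edge over the front wall; grows as it opens; 1.57 upright, limit 1.85, starts near 1.7. Stiff hinge: stays at any angle, about 1.5 N at the free edge moves it. No handle: push it over from behind and press it down
- clear_bulb: bystander: spare clear glass bulb, the pear's shape and size, standing on its cap; origin: centre of its foot
- torch: bystander: grey plastic torch, 132 mm tall, 48 mm wide at the foot, standing on its lens; origin: centre of its foot
There are look-alikes about, which are no part of the job. What is shaped like the bulb_pear but green or pink is not meant. What is shaped like the bulb_ball but blue is not meant.

How it is judged (in metres and radians):
On the way:
1. all three bulbs stand in their proper cells while the lid is still open (x of bulb_pear in the frame of organiser between -0.013 and 0.013 m and z of bulb_pear in the frame of organiser between 0.003 and 0.015 m and angle between each of bulb_pear, bulb_ball, bulb_candle's own z axis and vertical below 0.15 rad and ((y of holder_pear in the frame of holder_ball above 0 m and y of holder_pear in the frame of holder_candle above 0 m and y of bulb_pear in the frame of organiser between -0.093 and -0.067 m) or (y of holder_pear in the frame of holder_ball below 0 m and y of holder_pear in the frame of holder_candle below 0 m and y of bulb_pear in the frame of organiser between 0.067 and 0.093 m) or (y of holder_pear in the frame of holder_ball above 0 m and y of holder_pear in the frame of holder_candle below 0 m and y of bulb_pear in the frame of organiser between -0.013 and 0.013 m) or (y of holder_pear in the frame of holder_ball below 0 m and y of holder_pear in the frame of holder_candle above 0 m and y of bulb_pear in the frame of organiser between -0.013 and 0.013 m)) and x of bulb_ball in the frame of organiser between -0.013 and 0.013 m and z of bulb_ball in the frame of organiser between 0.003 and 0.015 m and ((y of holder_ball in the frame of holder_pear above 0 m and y of holder_ball in the frame of holder_candle above 0 m and y of bulb_ball in the frame of organiser between -0.093 and -0.067 m) or (y of holder_ball in the frame of holder_pear below 0 m and y of holder_ball in the frame of holder_candle below 0 m and y of bulb_ball in the frame of organiser between 0.067 and 0.093 m) or (y of holder_ball in the frame of holder_pear above 0 m and y of holder_ball in the frame of holder_candle below 0 m and y of bulb_ball in the frame of organiser between -0.013 and 0.013 m) or (y of holder_ball in the frame of holder_pear below 0 m and y of holder_ball in the frame of holder_candle above 0 m and y of bulb_ball in the frame of organiser between -0.013 and 0.013 m)) and x of bulb_candle in the frame of organiser between -0.013 and 0.013 m and z of bulb_candle in the frame of organiser between 0.003 and 0.015 m and ((y of holder_candle in the frame of holder_pear above 0 m and y of holder_candle in the frame of holder_ball above 0 m and y of bulb_candle in the frame of organiser between -0.093 and -0.067 m) or (y of holder_candle in the frame of holder_pear below 0 m and y of holder_candle in the frame of holder_ball below 0 m and y of bulb_candle in the frame of organiser between 0.067 and 0.093 m) or (y of holder_candle in the frame of holder_pear above 0 m and y of holder_candle in the frame of holder_ball below 0 m and y of bulb_candle in the frame of organiser between -0.013 and 0.013 m) or (y of holder_candle in the frame of holder_pear below 0 m and y of holder_candle in the frame of holder_ball above 0 m and y of bulb_candle in the frame of organiser between -0.013 and 0.013 m)) and contact force between each of bulb_pear, bulb_ball, bulb_candle and the fingers below 0.2 N and value of joint lid above 0.8 rad), for 0.2 s.
At the end, for the whole second after the job is handed in: Each bulb stands upright (within 0.15 rad) with its foot down on the floor of its cell (within 6 mm), within 13 mm of the cell's centre along and across the row, the order of the row on the board reversed in the organiser; all released and at rest, and the lid shut to within 0.06 rad (x of bulb_pear in the frame of organiser between -0.013 and 0.013 m and z of bulb_pear in the frame of organiser between 0.003 and 0.015 m and angle between each of bulb_pear, bulb_ball, bulb_candle's own z axis and vertical below 0.15 rad and ((y of holder_pear in the frame of holder_ball above 0 m and y of holder_pear in the frame of holder_candle above 0 m and y of bulb_pear in the frame of organiser between -0.093 and -0.067 m) or (y of holder_pear in the frame of holder_ball below 0 m and y of holder_pear in the frame of holder_candle below 0 m and y of bulb_pear in the frame of organiser between 0.067 and 0.093 m) or (y of holder_pear in the frame of holder_ball above 0 m and y of holder_pear in the frame of holder_candle below 0 m and y of bulb_pear in the frame of organiser between -0.013 and 0.013 m) or (y of holder_pear in the frame of holder_ball below 0 m and y of holder_pear in the frame of holder_candle above 0 m and y of bulb_pear in the frame of organiser between -0.013 and 0.013 m)) and x of bulb_ball in the frame of organiser between -0.013 and 0.013 m and z of bulb_ball in the frame of organiser between 0.003 and 0.015 m and ((y of holder_ball in the frame of holder_pear above 0 m and y of holder_ball in the frame of holder_candle above 0 m and y of bulb_ball in the frame of organiser between -0.093 and -0.067 m) or (y of holder_ball in the frame of holder_pear below 0 m and y of holder_ball in the frame of holder_candle below 0 m and y of bulb_ball in the frame of organiser between 0.067 and 0.093 m) or (y of holder_ball in the frame of holder_pear above 0 m and y of holder_ball in the frame of holder_candle below 0 m and y of bulb_ball in the frame of organiser between -0.013 and 0.013 m) or (y of holder_ball in the frame of holder_pear below 0 m and y of holder_ball in the frame of holder_candle above 0 m and y of bulb_ball in the frame of organiser between -0.013 and 0.013 m)) and x of bulb_candle in the frame of organiser between -0.013 and 0.013 m and z of bulb_candle in the frame of organiser between 0.003 and 0.015 m and ((y of holder_candle in the frame of holder_pear above 0 m and y of holder_candle in the frame of holder_ball above 0 m and y of bulb_candle in the frame of organiser between -0.093 and -0.067 m) or (y of holder_candle in the frame of holder_pear below 0 m and y of holder_candle in the frame of holder_ball below 0 m and y of bulb_candle in the frame of organiser between 0.067 and 0.093 m) or (y of holder_candle in the frame of holder_pear above 0 m and y of holder_candle in the frame of holder_ball below 0 m and y of bulb_candle in the frame of organiser between -0.013 and 0.013 m) or (y of holder_candle in the frame of holder_pear below 0 m and y of holder_candle in the frame of holder_ball above 0 m and y of bulb_candle in the frame of organiser between -0.013 and 0.013 m)) and linear speed of each of bulb_pear, bulb_ball, bulb_candle below 0.03 m/s and contact force between each of bulb_pear, bulb_ball, bulb_candle and the fingers below 0.2 N and value of joint lid below 0.06 rad); the robot touches nothing.
It fails at once if a bulb is tipped over (leans more than 1 rad) (angle between any of bulb_pear, bulb_ball, bulb_candle's own z axis and vertical above 1 rad).
It fails at once if the clear bulb or the torch is moved by more than 40 mm or tipped over (distance of any of clear_bulb, torch from where it was at the start of the episode above 0.04 m or angle between any of clear_bulb, torch's own z axis and vertical above 0.6 rad).
It also fails if it takes over 128 s, if anything falls off the work surface, if the arm or the gripper's body presses on something with over 40 N, if the wrist force passes 120 N, or if a joint passes its speed limit or range.

## Working session

There is one attempt and no reset: what is moved stays moved. The work goes in short steps, Python scripts to look and compute and a tool call to move; the robot and the scene stay as the last step left them, time stands still between calls to the robot, and variables do not carry over. Pictures are saved under pics/ and viewed, at most 14 in all, crops included, and the job is handed in when it is done.

Besides the shell and the picture viewer there is one more tool, called after "Emit:" as a command line: name --argument value ..., lists and objects as JSON in quotes. move_arm: Moves the arm, as the interface text tells. Its arguments: {"type":"object","properties":{"jaw":{"type":"array","items":{"type":"number"}},"dp":{"type":"array","items":{"type":"array","items":{"type":"number"}}},"turn":{"type":"array","items":{"type":"array","items":{"type":"number"}}},"force":{"type":"number"}},"required":["jaw","dp","turn"]}

```bash
ls; mkdir -p pics; python3 - <<'E'
from rig import observe,cams
import cv2,numpy as np
s=observe();print(s['time_s'],s['position'],s['tool_rot'],s['grip_width'])
for n in ['scene','top','wrist']:
    im,d=cams.get_image(n);cv2.imwrite(f'pics/{n}0.png',im[:,:,::-1]);np.savez(f'pics/{n}0.npz',im=im,d=d);print(n,cams.calibration(n))
a=[cv2.imread(f'pics/{n}0.png') for n in ['scene','top']]
cv2.imwrite('pics/a.png',cv2.resize(a[0],(800,600)));cv2.imwrite('pics/b.png',cv2.resize(a[1],(800,600)))
E
```

```text
pics
0.0 [ 0.15978387 -0.52598013  0.23069894] [[ 9.56854352e-01  2.90567946e-01 -1.30667323e-04]
 [ 2.90567817e-01 -9.56853266e-01  1.47364101e-03]
 [ 3.03163388e-04 -1.44802753e-03 -9.99998906e-01]] 0.08564134886147844
scene {'vertical_fov': 51.33140114074684, 'cx': 255.6741839268112, 'cy': 187.67120137576654, 'view': array([[ 0.76602929,  0.64255777,  0.01785051, -0.42977021],
       [-0.4692218 ,  0.53997402,  0.69875529,  0.23367406],
       [ 0.43935183, -0.54364287,  0.71513803, -1.42856763],
       [ 0.        ,  0.        ,  0.        ,  1.        ]])}
top {'vertical_fov': 52.566324948128596, 'cx': 251.79728907628112, 'cy': 193.57595244555276, 'view': array([[-0.00618611, -0.99949988, -0.03101159, -0.02350002],
       [ 0.9844349 , -0.01153411,  0.17537074, -0.57711733],
       [-0.17564073, -0.02944402,  0.98401391, -1.12576076],
       [ 0.        ,  0.        ,  0.        ,  1.        ]])}
wrist {'vertical_fov': 58.43360299871269, 'cx': 261.32140329391393, 'cy': 187.59224429051204, 'tool_from_camera': array([[ 2.27806598e-04,  9.60855654e-01,  2.77049382e-01,
         7.07458489e-02],
       [ 9.99999597e-01, -4.59514539e-04,  7.71417121e-04,
         6.53626570e-04],
       [ 8.68528721e-04,  2.77049094e-01, -9.60855372e-01,
        -1.42497411e-01],
       [ 0.00000000e+00,  0.00000000e+00,  0.00000000e+00,
         1.00000000e+00]])}
```

View pics/a.png

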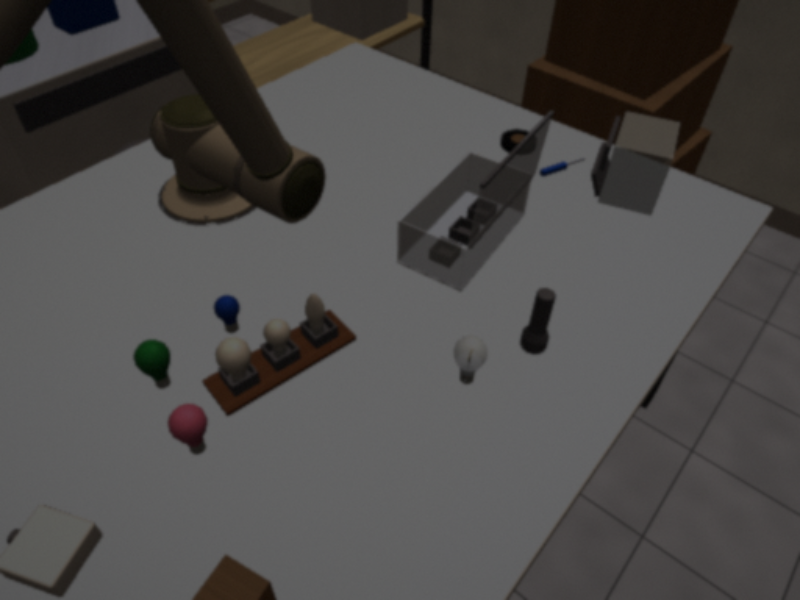

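View pics/b.png

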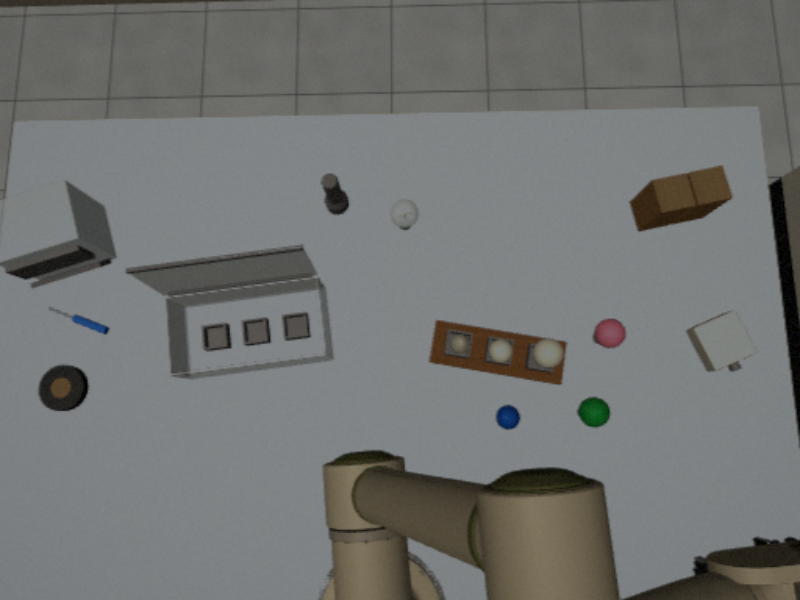

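Top view (800x600): from left on the board are the candle (459,342), ball (500,350) and pear (548,352). The look-alikes are green (594,412), pink (610,333), clear (404,214) and blue (508,417). I choose the frosted ones on the board. The organiser's cells are at (216,337), (256,331) and (296,325), and the lid stands open at the back.

```bash
cat > h.py <<'E'
import numpy as np,cv2
from rig import observe,cams
def rays(name,d,px=None):
    c=cams.calibration(name);f=192/np.tan(np.radians(c['vertical_fov']/2))
    v,u=np.mgrid[0:384,0:512]
    P=np.stack([(u-c['cx'])/f*d,-(v-c['cy'])/f*d,-d],-1)
    if 'view' in c: M=np.linalg.inv(c['view'])
    else:
        s=observe();T=np.eye(4);T[:3,:3]=s['tool_rot'];T[:3,3]=s['position'];M=T@c['tool_from_camera']
    return P@M[:3,:3].T+M[:3,3]
def proj(name,X):
    c=cams.calibration(name);f=192/np.tan(np.radians(c['vertical_fov']/2))
    p=np.asarray(X)@c['view'][:3,:3].T+c['view'][:3,3]
    return np.stack([c['cx']+f*p[...,0]/-p[...,2],c['cy']-f*p[...,1]/-p[...,2]],-1)
E
python3 - <<'E'
from h import *
for n in ['top','scene']:
    z=np.load(f'pics/{n}0.npz');im,d=z['im'],z['d'];P=rays(n,d);h=P[...,2]
    g=(d>0)&(abs(h)<.02);print(n,'zero depth',(d==0).mean(),'table h',np.percentile(h[g],[5,50,95]))
    # table tilt
    A=np.c_[P[g][:,:2],np.ones(g.sum())];print(np.linalg.lstsq(A,h[g],rcond=None)[0])
    hsv=cv2.cvtColor(im,cv2.COLOR_RGB2HSV)
    brown=(hsv[...,0]<15)&(hsv[...,1]>110)&(d>0)&(P[...,0]<.65)&(P[...,0]>.2)&(abs(h-.012)<.008)&(P[...,1]<.2)&(P[...,1]>-.5)
    k,l,st,ce=cv2.connectedComponentsWithStats(cv2.morphologyEx(brown.astype(np.uint8),cv2.MORPH_CLOSE,np.ones((25,25))))
    i=1+np.argmax(st[1:,4]);m=(l==i);Q=P[m&brown];r=cv2.minAreaRect(Q[:,:2].astype(np.float32));print('board',r,np.median(Q[:,2]))
    # bulbs
    near=(h>.045)&(h<.13)&(d>0)&(P[...,0]>.25)&(P[...,0]<.7)&(P[...,1]<.05)&(P[...,1]>-.5)
    k,l,st,ce=cv2.connectedComponentsWithStats(near.astype(np.uint8))
    for i in range(1,k):
        if st[i,4]>25:
            Q=P[l==i];t=Q[Q[:,2]>Q[:,2].max()-.006];print(st[i,4],ce[i].round(),'mean',Q.mean(0).round(4),'top',t.mean(0).round(4),Q[:,2].max().round(4),im[l==i].mean(0).round())
E
```

```text
top zero depth 0.0038859049479166665 table h [-0.00318283  0.0008802   0.00605632]
[-0.00027787  0.00145767  0.00132842]
board ((0.4836137890815735, -0.23148393630981445), (0.25637295842170715, 0.08287279307842255), 79.64231872558594) 0.012638992457792653
296 [390. 213.] mean [ 0.5093 -0.4254  0.0883] top [ 0.5109 -0.4291  0.0979] 0.1023 [117.  66.  76.]
111 [294. 219.] mean [ 0.492  -0.1508  0.0971] top [ 0.4933 -0.1516  0.1127] 0.1161 [95. 89. 76.]
184 [320. 224.] mean [ 0.4789 -0.2252  0.0866] top [ 0.4807 -0.2266  0.0928] 0.0964 [114. 112.  98.]
292 [350. 225.] mean [ 0.4729 -0.3076  0.1048] top [ 0.4738 -0.3099  0.1132] 0.1171 [116. 113. 100.]
308 [380. 263.] mean [ 0.3671 -0.3874  0.0884] top [ 0.3666 -0.3934  0.0988] 0.1034 [18. 75. 29.]
191 [324. 266.] mean [ 0.3592 -0.2356  0.0704] top [ 0.3587 -0.2382  0.0775] 0.0813 [20. 47. 90.]
scene zero depth 0.0038655598958333335 table h [-0.00219326  0.00083599  0.00490059]
[0.00049171 0.00070947 0.00094184]
board ((0.48719316720962524, -0.23134519159793854), (0.2560723125934601, 0.08311278373003006), 79.46927642822266) 0.012540205381994851
364 [188. 133.] mean [ 0.2922 -0.0059  0.1057] top [ 0.2927 -0.0102  0.1269] 0.1299 [17. 15. 11.]
206 [144. 196.] mean [ 0.3678 -0.2429  0.0665] top [ 0.3618 -0.2382  0.0773] 0.0816 [13. 22. 47.]
212 [201. 198.] mean [ 0.5023 -0.1582  0.0846] top [ 0.4975 -0.1538  0.1126] 0.1153 [53. 47. 42.]
253 [177. 213.] mean [ 0.4885 -0.2323  0.0808] top [ 0.4818 -0.2284  0.0927] 0.0967 [70. 65. 57.]
440 [ 97. 228.] mean [ 0.379  -0.3959  0.0821] top [ 0.3692 -0.3925  0.0969] 0.1008 [14. 36. 17.]
447 [149. 228.] mean [ 0.4854 -0.3168  0.0969] top [ 0.4763 -0.3123  0.1129] 0.1166 [70. 64. 56.]
509 [120. 270.] mean [ 0.5222 -0.4343  0.084 ] top [ 0.5133 -0.4307  0.0963] 0.1 [72. 35. 41.]
```

```bash
python3 - <<'E'
from h import *
from scipy.optimize import least_squares
C={}
for n in ['top','scene']:
    z=np.load(f'pics/{n}0.npz');im,d=z['im'],z['d'];P=rays(n,d)
    for nm,(x,y,zc,r) in dict(ball=(.481,-.2285,.071,.0225),pear=(.475,-.312,.087,.0275)).items():
        Q=P[(np.hypot(P[...,0]-x,P[...,1]-y)<.035)&(P[...,2]>zc-.005)&(d>0)]
        s=least_squares(lambda p:np.linalg.norm(Q-np.r_[p],axis=1)-r,[x,y,zc],loss='soft_l1',f_scale=.002)
        print(n,nm,s.x.round(4),len(Q))
    # organiser region
    x,y,hh=P[...,0],P[...,1],P[...,2];g=im.mean(-1)
    reg=(x>.38)&(x<.75)&(y>.03)&(y<.45)&(d>0)
    print('hist h',np.histogram(hh[reg],bins=[-.02,.006,.02,.028,.038,.05,.1,.115,.13,.2,.3]))
    m=(reg&(hh>.026)&(hh<.042)).astype(np.uint8);k,l,st,ce=cv2.connectedComponentsWithStats(m)
    for i in range(1,k):
        if st[i,4]>15:
            Q=P[l==i];print('rim',st[i,4],ce[i].round(),Q.mean(0).round(4),cv2.minAreaRect(Q[:,:2].astype(np.float32)))
    m=(reg&(hh>.1)&(hh<.118));Q=P[m];print('walltop',len(Q),cv2.minAreaRect(Q[:,:2].astype(np.float32)) if len(Q) else '')
    if n=='top':
        m=reg&(hh>.12);print('lid z',P[m].max(0),P[m].min(0))
        c=im[140:270,70:230,::-1];cv2.imwrite('pics/c.png',cv2.convertScaleAbs(cv2.resize(c,(800,600),interpolation=cv2.INTER_CUBIC),alpha=1.6))
E
```

```text
top ball [ 0.4806 -0.2273  0.0716] 183
top pear [ 0.4742 -0.3114  0.0867] 292
hist h (array([8579, 2157,  197,  450,  202,  911,  726,  185,  861, 1168]), array([-0.02 ,  0.006,  0.02 ,  0.028,  0.038,  0.05 ,  0.1  ,  0.115,
        0.13 ,  0.2  ,  0.3  ]))
rim 51 [171. 187.] [0.6021 0.2208 0.034 ] ((0.6020703315734863, 0.22150304913520813), (0.0018383179558441043, 0.1346920132637024), 6.8050994873046875)
rim 120 [122. 208.] [0.5394 0.3724 0.0344] ((0.5405184626579285, 0.3716791570186615), (0.0784921795129776, 0.1649966835975647), 60.61678695678711)
rim 98 [188. 208.] [0.5384 0.1681 0.0334] ((0.537898600101471, 0.16751889884471893), (0.0483047254383564, 0.04908148571848869), 6.31970739364624)
rim 104 [162. 211.] [0.5284 0.2466 0.0327] ((0.5281853079795837, 0.24659685790538788), (0.04880033805966377, 0.05011771619319916), 7.786774635314941)
rim 107 [137. 215.] [0.5183 0.3255 0.0331] ((0.5182240009307861, 0.3261050879955292), (0.047817159444093704, 0.049477774649858475), 6.901275157928467)
walltop 781 ((0.5287975668907166, 0.24750393629074097), (0.15241572260856628, 0.2917370796203613
[... 380 characters left out ...]
.] [0.455  0.3039 0.0342] ((0.46643853187561035, 0.2791774272918701), (0.034199099987745285, 0.2098790407180786), 5.709832191467285)
rim 29 [302. 132.] [0.5015 0.3139 0.0325] ((0.49809160828590393, 0.31936970353126526), (0.014535730704665184, 0.04662588983774185), 26.40411949157715)
rim 287 [292. 163.] [0.5714 0.165  0.0339] ((0.5311906337738037, 0.24496935307979584), (0.14919087290763855, 0.29033809900283813), 6.577601909637451)
rim 77 [294. 145.] [0.5226 0.2407 0.0321] ((0.5263199210166931, 0.24637898802757263), (0.04690660163760185, 0.05377931520342827), 10.8519287109375)
walltop 486 ((0.5317133665084839, 0.24697691202163696), (0.15825200080871582, 0.29418596625328064), 7.297008037567139)
```

View pics/c.png

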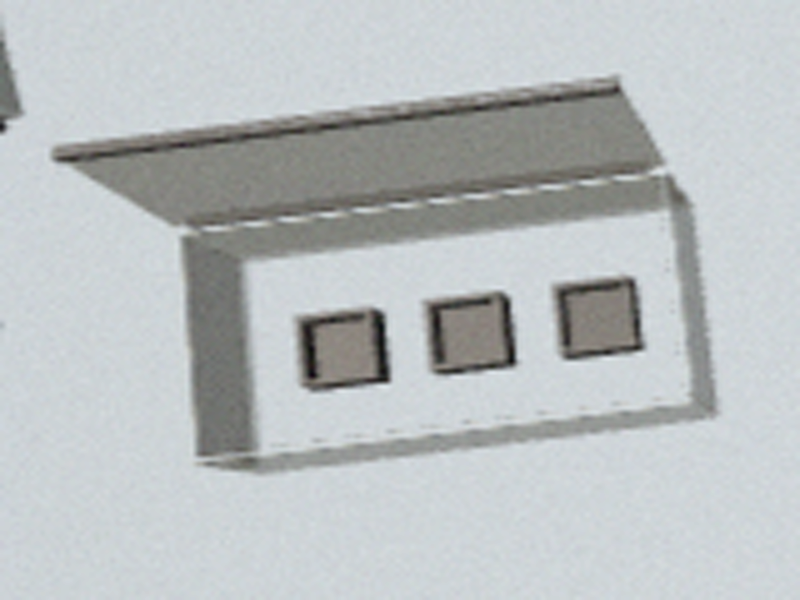

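The crop shows the organiser's cells at (344,348), (469,332) and (598,317), with the lid open behind them. The box is at about (0.529, 0.247) with yaw 7.1°, and the rim and wall heights match the description. Next I fit the candle and check my bulb choice in a close crop.

```bash
cat >> h.py <<'E'
def go(x,y,z,a,n=0):
    """shift in cm along the tool's axes now, then turn about tool z (rad) to heading a (deg)"""
    s=observe();R=s['tool_rot'];p=s['position']
    t=np.radians(a);Rt=np.array([[np.cos(t),np.sin(t),0],[np.sin(t),-np.cos(t),0],[0,0,-1]])
    D=R.T@(np.array([x,y,z])-p)*100;w=cv2.Rodrigues(R.T@Rt)[0].ravel()
    print('t',round(s['time_s'],2),'p',p.round(4),'grip',round(s['grip_width'],4),round(s['gripper_force'],1),'dp',D.round(2),'turn',w.round(3),'q',np.round(s['q'],0))
E
python3 - <<'E'
from h import *
from scipy.optimize import least_squares
for n in ['top','scene']:
    z=np.load(f'pics/{n}0.npz');im,d=z['im'],z['d'];P=rays(n,d)
    Q=P[(np.hypot(P[...,0]-.496,P[...,1]+.153)<.03)&(P[...,2]>.078)&(d>0)]
    s=least_squares(lambda p:(np.linalg.norm((Q-np.r_[p,.074])/[.0175,.0175,.042],axis=1)-1)*.0175,[.496,-.153],loss='soft_l1',f_scale=.002);print(n,s.x.round(4))
im=cv2.imread('pics/top0.png')[190:280,265:415]
cv2.imwrite('pics/d.png',cv2.convertScaleAbs(cv2.resize(im,(800,480),interpolation=cv2.INTER_CUBIC),alpha=1.6))
go(.496,-.153,.20,79.6)
E
```

```text
top [ 0.4952 -0.1529]
scene [ 0.4933 -0.151 ]
t 0.15 p [ 0.1598 -0.5261  0.2308] grip 0.0854 0.0 dp [ 43.01 -25.92   3.12] turn [-1.000e-03 -1.000e-03 -1.094e+00] q [-85.  22.  74.   0.  84. -12.]
```

View pics/d.png

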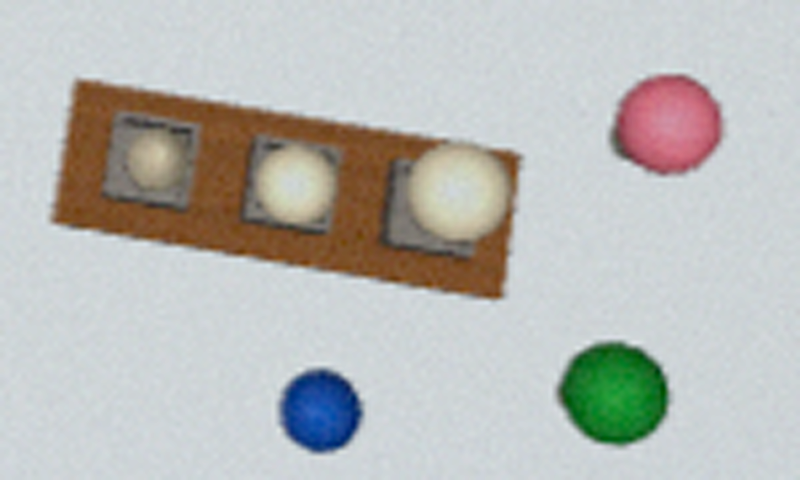

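The crop shows the frosted candle (155,162), ball (293,183) and pear (458,192) in the cups. The coloured look-alikes (blue, pink, green) are off the board.

Emit:
move_arm --jaw '[8.5, 8.5, 8.5, 8.5, 8.5, 8.5, 8.5, 8.5, 8.5, 8.5, 8.5, 8.5]' --dp '[[3.57, -2.16, 0.2], [3.57, -2.16, 0.2], [3.57, -2.16, 0.2], [3.57, -2.16, 0.2], [3.57, -2.16, 0.2], [3.57, -2.16, 0.2], [3.57, -2.16, 0.2], [3.57, -2.16, 0.2], [3.57, -2.16, 0.2], [3.57, -2.16, 0.2], [3.57, -2.16, 0.2], [3.57, -2.16, 0.2]]' --turn '[[0, 0, 0], [0, 0, 0], [0, 0, 0], [0, 0, 0], [0, 0, 0], [0, 0, 0], [0, 0, 0], [0, 0, 0], [0, 0, 0], [0, 0, 0], [0, 0, 0], [0, 0, 0]]' --force 25

```text
time_s: 1.15
position: [0.4945, -0.1528, 0.2072]
tool_rot: [[0.957, 0.291, -0.0], [0.291, -0.957, 0.0], [-0.0, -0.0, -1.0]]
ft_force: [-0.3, -0.8, -0.2]
grip_width: 0.0852
gripper_force: 0.0
```

Emit:
move_arm --jaw '[6, 6, 6, 6, 6, 6, 6, 6, 6, 6, 6, 6]' --dp '[[0, 0, 0], [0, 0, 0], [0, 0, 0], [0, 0, 0], [0, 0, 0], [0, 0, 0], [0, 0, 0], [0, 0, 0], [0, 0, 0], [0, 0, 0], [0, 0, 0], [0, 0, 0]]' --turn '[[0, 0, -0.11], [0, 0, -0.11], [0, 0, -0.11], [0, 0, -0.11], [0, 0, -0.11], [0, 0, -0.11], [0, 0, -0.11], [0, 0, -0.11], [0, 0, -0.11], [0, 0, -0.11], [0, 0, 0], [0, 0, 0]]'

```text
time_s: 2.15
position: [0.4935, -0.1547, 0.2072]
tool_rot: [[0.178, 0.984, -0.0], [0.984, -0.178, 0.0], [0.0, -0.0, -1.0]]
ft_force: [0.2, 0.3, -0.0]
grip_width: 0.06
gripper_force: 0.0
```

```bash
python3 - <<'E'
from h import *
go(.4945,-.152,.053,79.6)
im,d=cams.get_image('wrist');P=rays('wrist',d);cv2.imwrite('pics/w1.png',im[:,:,::-1])
from scipy.optimize import least_squares
for c,(zc,r,k) in dict(candle=((.4945,-.152,.074),.0175,.042),ball=((.4804,-.2269,.071),.0225,.0225),pear=((.4743,-.3111,.087),.0275,.0275)).items() if 0 else []: pass
for nm,x,y,zc,r,k in [('candle',.4945,-.152,.074,.0175,.042),('ball',.4804,-.2269,.071,.0225,.0225),('pear',.4743,-.3111,.087,.0275,.0275)]:
    Q=P[(np.hypot(P[...,0]-x,P[...,1]-y)<.035)&(P[...,2]>zc)&(P[...,2]<.125)&(d>0)]
    if len(Q)>50:
        s=least_squares(lambda p:(np.linalg.norm((Q-np.r_[p,zc])/[r,r,k],axis=1)-1)*r,[x,y],loss='soft_l1',f_scale=.002);print(nm,len(Q),Q.max(0)[2].round(4),s.x.round(4))
E
```

```text
t 2.15 p [ 0.4935 -0.1547  0.2072] grip 0.06 0.0 dp [ 0.28  0.06 15.42] turn [-0.    -0.     0.002] q [-31.  20.  82.  -0.  78. -20.]
candle 1412 0.1166 [ 0.4943 -0.156 ]
ball 1901 0.095 [ 0.4803 -0.2291]
pear 1212 0.1087 [ 0.4745 -0.3136]
```

Emit:
move_arm --jaw '[6, 6, 6, 6, 6, 6, 6, 6, 6, 6]' --dp '[[0.05, 0.06, 2.5], [0, 0, 2.5], [0, 0, 2.5], [0, 0, 2.5], [0, 0, 2], [0, 0, 1.5], [0, 0, 1], [0, 0, 0.9], [0, 0, 0], [0, 0, 0]]' --turn '[[0, 0, 0], [0, 0, 0], [0, 0, 0], [0, 0, 0], [0, 0, 0], [0, 0, 0], [0, 0, 0], [0, 0, 0], [0, 0, 0], [0, 0, 0]]'

```text
time_s: 3.03
position: [0.4943, -0.1544, 0.0534]
tool_rot: [[0.176, 0.984, -0.0], [0.984, -0.176, 0.0], [0.0, -0.0, -1.0]]
ft_force: [-0.2, -0.4, -0.2]
grip_width: 0.0601
gripper_force: 0.0
```

Emit:
move_arm --jaw '[4.5, 4, 3.7, 3.4, 3, 2.5, 2.5, 2.5]' --dp '[[0, 0, 0], [0, 0, 0], [0, 0, 0], [0, 0, 0], [0, 0, 0], [0, 0, 0], [0, 0, 0], [0, 0, 0]]' --turn '[[0, 0, 0], [0, 0, 0], [0, 0, 0], [0, 0, 0], [0, 0, 0], [0, 0, 0], [0, 0, 0], [0, 0, 0]]'

```text
time_s: 3.7
position: [0.4945, -0.1545, 0.0541]
tool_rot: [[0.175, 0.985, 0.001], [0.985, -0.175, -0.001], [-0.0, 0.001, -1.0]]
ft_force: [-0.6, -0.4, 6.3]
grip_width: 0.0332
gripper_force: 24.4
```

Emit:
move_arm --jaw '[2.5, 2.5, 2.5, 2.5, 2.5, 2.5, 2.5, 2.5, 2.5, 2.5]' --dp '[[0, 0, -0.5], [0, 0, -1], [0, 0, -1.5], [0, 0, -2], [0, 0, -2], [0, 0, -2], [0, 0, -2], [0, 0, -2], [0, 0, -1], [0, 0, 0]]' --turn '[[0, 0, 0], [0, 0, 0], [0, 0, 0], [0, 0, 0], [0, 0, 0], [0, 0, 0], [0, 0, 0], [0, 0, 0], [0, 0, 0], [0, 0, 0]]'

```text
time_s: 4.53
position: [0.4949, -0.1547, 0.1958]
tool_rot: [[0.175, 0.985, 0.004], [0.985, -0.175, -0.002], [-0.002, 0.004, -1.0]]
ft_force: [-0.6, 0.1, -0.2]
grip_width: 0.0331
gripper_force: 25.0
```

```bash
python3 - <<'E'
from h import *
im,d=cams.get_image('scene');s=observe();u,v=proj('scene',s['position']).astype(int);print(u,v)
cv2.imwrite('pics/e.png',cv2.convertScaleAbs(cv2.resize(im[v-60:v+60,u-80:u+80,::-1],(800,600),interpolation=cv2.INTER_CUBIC),alpha=1.8))
go(.539,.1674,.194,97.1)
E
```

```text
196 165
t 4.58 p [ 0.4944 -0.1544  0.1942] grip 0.0333 25.0 dp [ 3.246e+01 -1.240e+00 -1.000e-02] turn [ 0.002  0.001 -0.3  ] q [-30.  20.  83.   0.  76. -20.]
```

View pics/e.png

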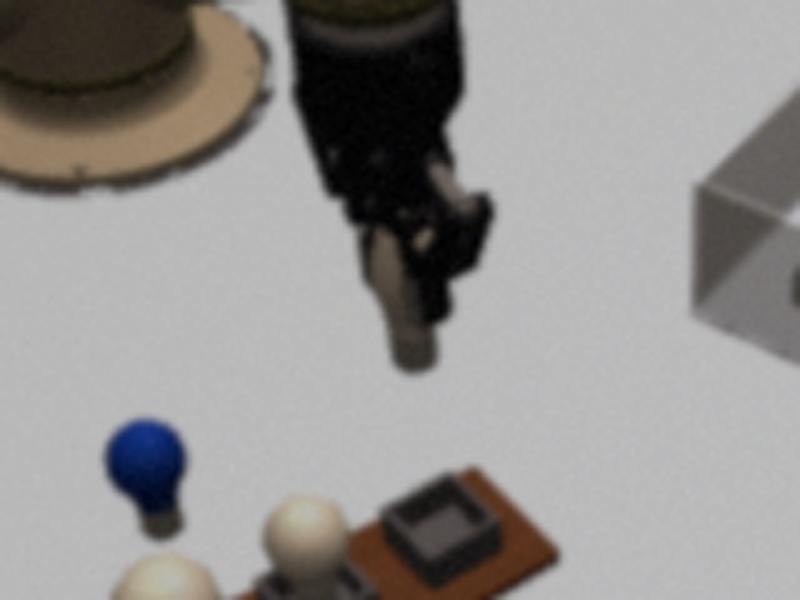

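The candle hangs upright in the grip (crop px 385,240 to 412,355, parallel to the blue bulb's axis) and its cup is empty.

Emit:
move_arm --jaw '[2.5, 2.5, 2.5, 2.5, 2.5, 2.5, 2.5, 2.5, 2.5, 2.5, 2.5, 2.5]' --dp '[[1, 0, 0], [2, -0.1, 0], [3, -0.2, 0], [3.5, -0.2, 0], [3.5, -0.2, 0], [3.5, -0.2, 0], [3.5, -0.1, 0], [3.5, -0.1, 0], [3.5, -0.1, 0], [3, 0, 0], [1.5, 0, 0], [1, 0, 0]]' --turn '[[0, 0, 0], [0, 0, 0], [0, 0, 0], [0, 0, 0], [0, 0, 0], [0, 0, 0], [0, 0, 0], [0, 0, 0], [0, 0, 0], [0, 0, 0], [0, 0, 0], [0, 0, 0]]'

```text
time_s: 5.58
position: [0.5385, 0.1703, 0.192]
tool_rot: [[0.173, 0.985, -0.003], [0.985, -0.173, 0.0], [-0.0, -0.003, -1.0]]
ft_force: [0.1, 0.1, -0.5]
grip_width: 0.0334
gripper_force: 25.0
```

Emit:
move_arm --jaw '[2.5, 2.5, 2.5, 2.5, 2.5, 2.5]' --dp '[[0, 0, 0], [0, 0, 0], [0, 0, 0], [0, 0, 0], [0, 0, 0], [0, 0, 0]]' --turn '[[0, 0, -0.1], [0, 0, -0.1], [0, 0, -0.1], [0, 0, 0], [0, 0, 0], [0, 0, 0]]'

```text
time_s: 6.08
position: [0.5391, 0.1676, 0.193]
tool_rot: [[-0.12, 0.993, -0.001], [0.993, 0.12, -0.0], [0.0, -0.001, -1.0]]
ft_force: [-0.0, 0.3, -0.8]
grip_width: 0.0336
gripper_force: 25.0
```

```bash
python3 - <<'E'
from h import *
go(.539,.1674,.048,97.1)
E
```

```text
t 6.08 p [0.5391 0.1676 0.193 ] grip 0.0336 25.0 dp [-0.02 -0.   14.5 ] turn [-0.001 -0.    -0.003] q [ 5. 25. 76. -0. 79. -2.]
```

Emit:
move_arm --jaw '[2.5, 2.5, 2.5, 2.5, 2.5, 2.5, 2.5, 2.5, 2.5, 2.5, 2.5, 2.5]' --dp '[[0, 0, 1], [0, 0, 2], [0, 0, 2], [0, 0, 2], [0, 0, 2], [0, 0, 1.5], [0, 0, 1.2], [0, 0, 1], [0, 0, 0.8], [0, 0, 0.6], [0, 0, 0.2], [0, 0, 0]]' --turn '[[0, 0, 0], [0, 0, 0], [0, 0, 0], [0, 0, 0], [0, 0, 0], [0, 0, 0], [0, 0, 0], [0, 0, 0], [0, 0, 0], [0, 0, 0], [0, 0, 0], [0, 0, 0]]'

```text
time_s: 7.08
position: [0.5393, 0.1677, 0.0501]
tool_rot: [[-0.123, 0.992, -0.0], [0.992, 0.123, -0.0], [0.0, -0.0, -1.0]]
ft_force: [-0.1, 0.6, -0.4]
grip_width: 0.0333
gripper_force: 24.9
```

```bash
python3 - <<'E'
from h import *
go(.539,.1674,.048,97.1);print(observe()['ft_force'])
im,d=cams.get_image('scene');s=observe();u,v=proj('scene',s['position']).astype(int);print(u,v)
cv2.imwrite('pics/f.png',cv2.convertScaleAbs(cv2.resize(im[v-60:v+60,u-80:u+80,::-1],(800,600),interpolation=cv2.INTER_CUBIC),alpha=1.8))
E
```

```text
t 7.08 p [0.5393 0.1677 0.0501] grip 0.0333 24.9 dp [-0.03 -0.03  0.21] turn [-0. -0. -0.] q [ 5. 34. 86.  0. 60. -2.]
[-0.08179541  0.64577567 -0.40458508]
285 153
```

View pics/f.png

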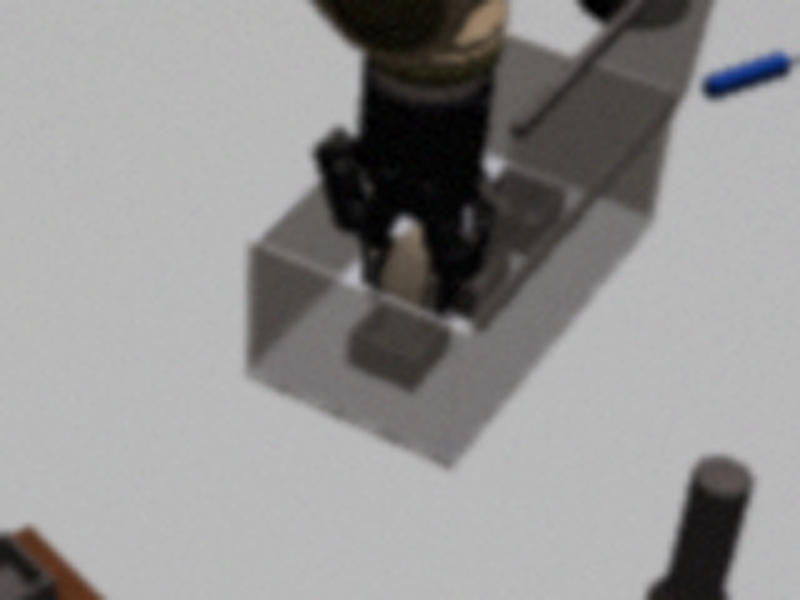

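The candle is entering the right-hand cell (crop px 400,340). I lower it the last few millimetres.

Emit:
move_arm --jaw '[2.5, 2.5, 2.5, 2.5]' --dp '[[0, 0, 0.1], [0, 0, 0.1], [0, 0, 0], [0, 0, 0]]' --turn '[[0, 0, 0], [0, 0, 0], [0, 0, 0], [0, 0, 0]]'

```text
time_s: 7.47
position: [0.5394, 0.1678, 0.0486]
tool_rot: [[-0.124, 0.992, 0.0], [0.992, 0.124, 0.0], [-0.0, 0.0, -1.0]]
ft_force: [0.2, -0.1, -0.4]
grip_width: 0.0334
gripper_force: 25.0
```

Emit:
move_arm --jaw '[2.5, 2.5, 2.5, 2.5, 2.5]' --dp '[[0, 0, 0.1], [0, 0, 0.1], [0, 0, 0.05], [0, 0, 0], [0, 0, 0]]' --turn '[[0, 0, 0], [0, 0, 0], [0, 0, 0], [0, 0, 0], [0, 0, 0]]'

```text
time_s: 7.88
position: [0.5396, 0.1678, 0.0471]
tool_rot: [[-0.124, 0.992, 0.001], [0.992, 0.124, 0.0], [-0.0, 0.001, -1.0]]
ft_force: [-2.5, -0.3, 9.5]
grip_width: 0.0333
gripper_force: 25.7
```

Emit:
move_arm --jaw '[3.6, 4, 5, 6, 6, 6, 6, 6, 6, 6, 6, 6]' --dp '[[0, 0, 0], [0, 0, 0], [0, 0, 0], [0, 0, 0], [0, 0, 0], [0, 0, 0], [0, 0, -1], [0, 0, -2.5], [0, 0, -3.5], [0, 0, -3.5], [0, 0, -3], [0, 0, -1.5]]' --turn '[[0, 0, 0], [0, 0, 0], [0, 0, 0], [0, 0, 0], [0, 0, 0], [0, 0, 0], [0, 0, 0], [0, 0, 0], [0, 0, 0], [0, 0, 0], [0, 0, 0], [0, 0, 0]]'

```text
time_s: 8.88
position: [0.5402, 0.1679, 0.2008]
tool_rot: [[-0.124, 0.992, 0.006], [0.992, 0.124, 0.001], [-0.0, 0.006, -1.0]]
ft_force: [1.0, -0.1, -0.8]
grip_width: 0.06
gripper_force: 0.0
```

```bash
python3 - <<'E'
from h import *
im,d=cams.get_image('wrist');P=rays('wrist',d)
Q=P[(np.hypot(P[...,0]-.539,P[...,1]-.167)<.03)&(P[...,2]>.06)&(P[...,2]<.14)]
t=Q[Q[:,2]>Q[:,2].max()-.008];print(Q[:,2].max(),t.mean(0))
go(.4803,-.228,.2,79.6)
E
```

```text
0.11060713844042752 [0.54016284 0.16903078 0.10571945]
t 8.93 p [0.5408 0.168  0.2023] grip 0.0603 0.0 dp [-38.54 -10.91   0.14] turn [ 0.009 -0.001  0.306] q [ 5. 24. 75. -0. 80. -2.]
```

Candle stands upright: its top is at (0.540, 0.169), height about 0.109. Next the ball.

Emit:
move_arm --jaw '[7, 7, 7, 7, 7, 7, 7, 7, 7, 7, 7, 7]' --dp '[[-3.21, -0.91, 0], [-3.21, -0.91, 0], [-3.21, -0.91, 0], [-3.21, -0.91, 0], [-3.21, -0.91, 0], [-3.21, -0.91, 0], [-3.21, -0.91, 0], [-3.21, -0.91, 0], [-3.21, -0.91, 0], [-3.21, -0.91, 0], [-3.21, -0.91, 0], [-3.21, -0.91, 0]]' --turn '[[0, 0, 0], [0, 0, 0], [0, 0, 0], [0, 0, 0], [0, 0, 0], [0, 0, 0], [0, 0, 0], [0, 0, 0], [0, 0, 0], [0, 0, 0], [0, 0, 0], [0, 0, 0]]'

```text
time_s: 9.93
position: [0.4779, -0.2295, 0.1962]
tool_rot: [[-0.124, 0.992, -0.0], [0.992, 0.124, 0.0], [0.0, 0.0, -1.0]]
ft_force: [1.5, -0.2, 1.2]
grip_width: 0.0702
gripper_force: 0.0
```

Emit:
move_arm --jaw '[7, 7, 7, 7, 7, 7]' --dp '[[0, 0, 0], [0, 0, 0], [0, 0, 0], [0, 0, 0], [0, 0, 0], [0, 0, 0]]' --turn '[[0, 0, 0.102], [0, 0, 0.102], [0, 0, 0.102], [0, 0, 0], [0, 0, 0], [0, 0, 0]]'

```text
time_s: 10.43
position: [0.4786, -0.2278, 0.196]
tool_rot: [[0.178, 0.984, 0.0], [0.984, -0.178, -0.0], [-0.0, 0.0, -1.0]]
ft_force: [1.4, 0.0, -0.8]
grip_width: 0.0702
gripper_force: 0.0
```

```bash
python3 - <<'E'
from h import *
go(.4803,-.228,.0485,79.6)
im,d=cams.get_image('wrist');P=rays('wrist',d)
from scipy.optimize import least_squares
for nm,x,y,zc,r,k in [('ball',.4804,-.2269,.071,.0225,.0225),('pear',.4743,-.3111,.087,.0275,.0275)]:
    Q=P[(np.hypot(P[...,0]-x,P[...,1]-y)<.035)&(P[...,2]>zc)&(P[...,2]<.125)&(d>0)]
    if len(Q)>50:
        s=least_squares(lambda p:(np.linalg.norm((Q-np.r_[p,zc])/[r,r,k],axis=1)-1)*r,[x,y],loss='soft_l1',f_scale=.002);print(nm,len(Q),Q.max(0)[2].round(4),s.x.round(4))
E
```

```text
t 10.43 p [ 0.4786 -0.2278  0.196 ] grip 0.0702 0.0 dp [ 0.02  0.17 14.75] turn [0.    0.    0.003] q [-38.  21.  81.  -0.  78. -28.]
ball 2382 0.0951 [ 0.4804 -0.229 ]
pear 3360 0.1157 [ 0.4744 -0.3137]
```

Emit:
move_arm --jaw '[7, 7, 7, 7, 7, 7, 7, 7, 7, 7]' --dp '[[-0.05, 0.17, 2.5], [0, 0, 2.5], [0, 0, 2.5], [0, 0, 2.5], [0, 0, 2], [0, 0, 1.5], [0, 0, 0.8], [0, 0, 0.4], [0, 0, 0], [0, 0, 0]]' --turn '[[0, 0, 0], [0, 0, 0], [0, 0, 0], [0, 0, 0], [0, 0, 0], [0, 0, 0], [0, 0, 0], [0, 0, 0], [0, 0, 0], [0, 0, 0]]'

```text
time_s: 11.32
position: [0.4806, -0.229, 0.0496]
tool_rot: [[0.18, 0.984, 0.001], [0.984, -0.18, -0.001], [-0.001, 0.001, -1.0]]
ft_force: [1.0, -0.0, 0.3]
grip_width: 0.0701
gripper_force: 0.0
```

Emit:
move_arm --jaw '[5.4, 5, 4.7, 4.4, 4, 3.5, 3.5, 3.5]' --dp '[[0, 0, 0], [0, 0, 0], [0, 0, 0], [0, 0, 0], [0, 0, 0], [0, 0, 0], [0, 0, 0], [0, 0, 0]]' --turn '[[0, 0, 0], [0, 0, 0], [0, 0, 0], [0, 0, 0], [0, 0, 0], [0, 0, 0], [0, 0, 0], [0, 0, 0]]'

```text
time_s: 11.98
position: [0.4804, -0.229, 0.0496]
tool_rot: [[0.181, 0.984, 0.001], [0.984, -0.181, -0.001], [-0.001, 0.001, -1.0]]
ft_force: [-1.4, -0.2, 6.2]
grip_width: 0.0435
gripper_force: 24.6
```

Emit:
move_arm --jaw '[3.5, 3.5, 3.5, 3.5, 3.5, 3.5, 3.5, 3.5, 3.5, 3.5]' --dp '[[0, 0, -0.5], [0, 0, -1], [0, 0, -1.5], [0, 0, -2], [0, 0, -2], [0, 0, -2], [0, 0, -2], [0, 0, -2], [0, 0, -1.5], [0, 0, 0]]' --turn '[[0, 0, 0], [0, 0, 0], [0, 0, 0], [0, 0, 0], [0, 0, 0], [0, 0, 0], [0, 0, 0], [0, 0, 0], [0, 0, 0], [0, 0, 0]]'

```text
time_s: 12.82
position: [0.4811, -0.2294, 0.1976]
tool_rot: [[0.181, 0.983, 0.005], [0.983, -0.181, -0.004], [-0.003, 0.006, -1.0]]
ft_force: [-0.1, -0.3, 0.6]
grip_width: 0.043
gripper_force: 25.6
```

```bash
python3 - <<'E'
from h import *
go(.529,.2468,.194,97.1)
im,d=cams.get_image('scene');s=observe();u,v=proj('scene',s['position']).astype(int);print(u,v)
cv2.imwrite('pics/g.png',cv2.convertScaleAbs(cv2.resize(im[v-60:v+60,u-80:u+80,::-1],(600,450),interpolation=cv2.INTER_CUBIC),alpha=1.8))
E
```

```text
t 12.82 p [ 0.4811 -0.2294  0.1976] grip 0.043 25.6 dp [47.7  -3.9   0.19] turn [ 0.005  0.004 -0.306] q [-38.  22.  81.   0.  77. -28.]
169 178
```

View pics/g.png

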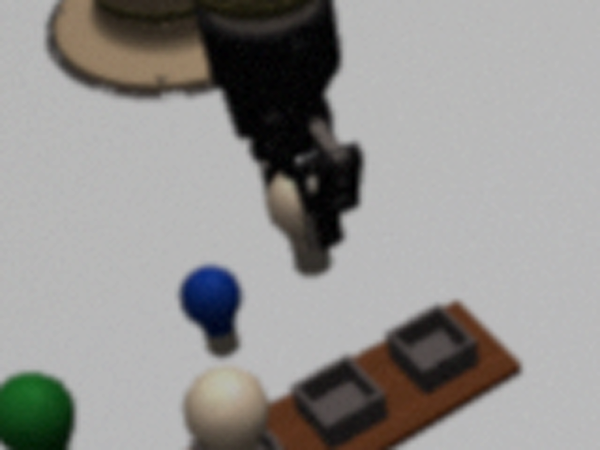

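The ball hangs from the gripper, near vertical (285,195 to 312,265), with its cup empty.

Emit:
move_arm --jaw '[3.5, 3.5, 3.5, 3.5, 3.5, 3.5, 3.5, 3.5, 3.5, 3.5, 3.5, 3.5]' --dp '[[1, 0, 0], [2, -0.2, 0], [3, -0.3, 0], [3.6, -0.3, 0], [3.6, -0.3, 0], [3.6, -0.3, 0], [3.6, -0.3, 0], [3.6, -0.3, 0], [3.6, -0.3, 0], [3.6, -0.3, 0], [3.6, -0.3, 0], [3.6, -0.3, 0]]' --turn '[[0, 0, 0], [0, 0, 0], [0, 0, 0], [0, 0, 0], [0, 0, 0], [0, 0, 0], [0, 0, 0], [0, 0, 0], [0, 0, 0], [0, 0, 0], [0, 0, 0], [0, 0, 0]]'

```text
time_s: 13.87
position: [0.5171, 0.1571, 0.1926]
tool_rot: [[0.181, 0.984, -0.003], [0.984, -0.181, -0.0], [-0.001, -0.003, -1.0]]
ft_force: [1.0, 0.2, -0.3]
grip_width: 0.0433
gripper_force: 25.6
```

Emit:
move_arm --jaw '[3.5, 3.5, 3.5, 3.5, 3.5, 3.5, 3.5, 3.5, 3.5, 3.5]' --dp '[[3.4, -0.3, 0], [3, -0.2, 0], [1.9, -0.2, 0], [1, 0, 0], [0, 0, 0], [0, 0, 0], [0, 0, 0], [0, 0, 0], [0, 0, 0], [0, 0, 0]]' --turn '[[0, 0, 0], [0, 0, 0], [0, 0, 0], [0, 0, 0], [0, 0, -0.1], [0, 0, -0.1], [0, 0, -0.1], [0, 0, 0], [0, 0, 0], [0, 0, 0]]'

```text
time_s: 14.7
position: [0.528, 0.2471, 0.1935]
tool_rot: [[-0.114, 0.993, -0.001], [0.993, 0.114, -0.0], [-0.0, -0.001, -1.0]]
ft_force: [-0.3, -0.6, -0.4]
grip_width: 0.0431
gripper_force: 25.6
```

```bash
python3 - <<'E'
from h import *
go(.529,.2468,.045,97.1)
E
```

```text
t 14.7 p [0.528  0.2471 0.1935] grip 0.0431 25.6 dp [-0.04  0.11 14.85] turn [-0.001  0.    -0.009] q [13. 27. 73. -0. 81.  7.]
```

Emit:
move_arm --jaw '[3.5, 3.5, 3.5, 3.5, 3.5, 3.5, 3.5, 3.5, 3.5, 3.5, 3.5, 3.5]' --dp '[[-0.04, 0.11, 1], [0, 0, 2], [0, 0, 2], [0, 0, 2], [0, 0, 2], [0, 0, 1.5], [0, 0, 1.2], [0, 0, 1], [0, 0, 0.8], [0, 0, 0.8], [0, 0, 0.5], [0, 0, 0]]' --turn '[[0, 0, 0], [0, 0, 0], [0, 0, 0], [0, 0, 0], [0, 0, 0], [0, 0, 0], [0, 0, 0], [0, 0, 0], [0, 0, 0], [0, 0, 0], [0, 0, 0], [0, 0, 0]]'

```text
time_s: 15.7
position: [0.529, 0.247, 0.045]
tool_rot: [[-0.117, 0.993, -0.001], [0.993, 0.117, -0.0], [-0.0, -0.001, -1.0]]
ft_force: [-0.9, -0.2, -1.1]
grip_width: 0.0431
gripper_force: 25.6
```

Emit:
move_arm --jaw '[3.5, 3.5, 3.5, 3.5, 3.5]' --dp '[[0, 0, 0.1], [0, 0, 0.05], [0, 0, 0.05], [0, 0, 0], [0, 0, 0]]' --turn '[[0, 0, 0], [0, 0, 0], [0, 0, 0], [0, 0, 0], [0, 0, 0]]'

```text
time_s: 16.12
position: [0.5294, 0.2472, 0.0442]
tool_rot: [[-0.118, 0.993, 0.0], [0.993, 0.118, 0.0], [0.0, 0.0, -1.0]]
ft_force: [0.0, 0.5, -0.1]
grip_width: 0.0432
gripper_force: 25.6
```

Emit:
move_arm --jaw '[3.5, 3.5, 3.5, 3.5, 3.5]' --dp '[[0, 0, 0.1], [0, 0, 0.05], [0, 0, 0.05], [0, 0, 0], [0, 0, 0]]' --turn '[[0, 0, 0], [0, 0, 0], [0, 0, 0], [0, 0, 0], [0, 0, 0]]'

```text
time_s: 16.53
position: [0.5295, 0.2472, 0.0427]
tool_rot: [[-0.118, 0.993, 0.001], [0.993, 0.118, 0.0], [0.0, 0.001, -1.0]]
ft_force: [-2.8, -0.3, 6.9]
grip_width: 0.0433
gripper_force: 25.9
```

Emit:
move_arm --jaw '[4.6, 5, 6, 6.8, 6.8, 6.8, 6.8, 6.8, 6.8, 6.8, 6.8, 6.8]' --dp '[[0, 0, 0], [0, 0, 0], [0, 0, 0], [0, 0, 0], [0, 0, 0], [0, 0, 0], [0, 0, -1], [0, 0, -2.5], [0, 0, -3.5], [0, 0, -3.5], [0, 0, -3], [0, 0, -2]]' --turn '[[0, 0, 0], [0, 0, 0], [0, 0, 0], [0, 0, 0], [0, 0, 0], [0, 0, 0], [0, 0, 0], [0, 0, 0], [0, 0, 0], [0, 0, 0], [0, 0, 0], [0, 0, 0]]'

```text
time_s: 17.53
position: [0.5298, 0.2473, 0.2012]
tool_rot: [[-0.118, 0.993, 0.005], [0.993, 0.118, 0.001], [0.001, 0.005, -1.0]]
ft_force: [1.7, -0.5, -0.7]
grip_width: 0.0681
gripper_force: 0.0
```

```bash
python3 - <<'E'
from h import *
im,d=cams.get_image('wrist');P=rays('wrist',d)
from scipy.optimize import least_squares
Q=P[(np.hypot(P[...,0]-.529,P[...,1]-.247)<.035)&(P[...,2]>.062)&(P[...,2]<.1)]
s=least_squares(lambda p:np.linalg.norm(Q-p,axis=1)-.0225,[.529,.247,.064],loss='soft_l1',f_scale=.002);print(Q[:,2].max(),s.x)
go(.4744,-.3124,.21,79.6)
E
```

```text
0.09100615884730134 [0.53112681 0.24745804 0.06700483]
t 17.58 p [0.5308 0.2476 0.2042] grip 0.0679 0.0 dp [-54.94 -12.2   -0.76] turn [ 0.01  -0.003  0.3  ] q [13. 26. 72. -0. 82.  7.]
```

Emit:
move_arm --jaw '[8, 8, 8, 8, 8, 8, 8, 8, 8, 8, 8, 8]' --dp '[[-3.7, -0.82, 0], [-3.7, -0.82, 0], [-3.7, -0.82, 0], [-3.7, -0.82, 0], [-3.7, -0.82, 0], [-3.7, -0.82, 0], [-3.7, -0.82, 0], [-3.7, -0.82, 0], [-3.7, -0.82, 0], [-3.7, -0.82, 0], [-3.7, -0.82, 0], [-3.7, -0.82, 0]]' --turn '[[0, 0, 0], [0, 0, 0], [0, 0, 0], [0, 0, 0], [0, 0, 0], [0, 0, 0], [0, 0, 0], [0, 0, 0], [0, 0, 0], [0, 0, 0], [0, 0, 0], [0, 0, 0]]'

```text
time_s: 18.58
position: [0.4832, -0.2071, 0.1975]
tool_rot: [[-0.118, 0.993, 0.0], [0.993, 0.118, -0.0], [-0.0, 0.0, -1.0]]
ft_force: [1.0, 0.5, -0.0]
grip_width: 0.0803
gripper_force: 0.0
```

Emit:
move_arm --jaw '[8, 8, 8, 8, 8, 8, 8, 8, 8]' --dp '[[-3.7, -0.82, 0], [-3.7, -0.82, 0], [-3.1, -0.7, 0], [0, 0, 0], [0, 0, 0], [0, 0, 0], [0, 0, 0], [0, 0, 0], [0, 0, 0]]' --turn '[[0, 0, 0], [0, 0, 0], [0, 0, 0], [0, 0, 0.1], [0, 0, 0.1], [0, 0, 0.1], [0, 0, 0], [0, 0, 0], [0, 0, 0]]'

```text
time_s: 19.33
position: [0.473, -0.3122, 0.1971]
tool_rot: [[0.178, 0.984, 0.0], [0.984, -0.178, -0.0], [-0.0, 0.0, -1.0]]
ft_force: [-0.2, -0.8, -0.6]
grip_width: 0.0802
gripper_force: 0.0
```

```bash
python3 - <<'E'
from h import *
go(.4744,-.3124,.0635,79.6)
E
```

```text
t 19.33 p [ 0.473  -0.3122  0.1971] grip 0.0802 0.0 dp [1.000e-02 1.400e-01 1.336e+01] turn [0.    0.    0.003] q [-45.  25.  75.  -0.  80. -35.]
```

Emit:
move_arm --jaw '[8, 8, 8, 8, 8, 8, 8, 8, 8, 8]' --dp '[[0, 0.14, 2], [0, 0, 2.5], [0, 0, 2.5], [0, 0, 2], [0, 0, 1.8], [0, 0, 1.4], [0, 0, 0.8], [0, 0, 0.4], [0, 0, 0], [0, 0, 0]]' --turn '[[0, 0, 0], [0, 0, 0], [0, 0, 0], [0, 0, 0], [0, 0, 0], [0, 0, 0], [0, 0, 0], [0, 0, 0], [0, 0, 0], [0, 0, 0]]'

```text
time_s: 20.17
position: [0.4747, -0.3129, 0.0636]
tool_rot: [[0.18, 0.984, 0.001], [0.984, -0.18, -0.001], [-0.001, 0.001, -1.0]]
ft_force: [0.0, -0.7, 0.9]
grip_width: 0.0802
gripper_force: 0.0
```

Emit:
move_arm --jaw '[6.4, 6, 5.7, 5.4, 5, 4.5, 4.5, 4.5]' --dp '[[0, 0, 0], [0, 0, 0], [0, 0, 0], [0, 0, 0], [0, 0, 0], [0, 0, 0], [0, 0, 0], [0, 0, 0]]' --turn '[[0, 0, 0], [0, 0, 0], [0, 0, 0], [0, 0, 0], [0, 0, 0], [0, 0, 0], [0, 0, 0], [0, 0, 0]]'

```text
time_s: 20.83
position: [0.4746, -0.3129, 0.0636]
tool_rot: [[0.181, 0.983, 0.001], [0.983, -0.181, -0.001], [-0.001, 0.001, -1.0]]
ft_force: [-0.7, -0.3, 5.7]
grip_width: 0.0533
gripper_force: 25.8
```

Emit:
move_arm --jaw '[4.5, 4.5, 4.5, 4.5, 4.5, 4.5, 4.5, 4.5, 4.5, 4.5]' --dp '[[0, 0, -0.5], [0, 0, -1], [0, 0, -1.5], [0, 0, -2], [0, 0, -2], [0, 0, -2], [0, 0, -2], [0, 0, -2], [0, 0, -1.5], [0, 0, 0]]' --turn '[[0, 0, 0], [0, 0, 0], [0, 0, 0], [0, 0, 0], [0, 0, 0], [0, 0, 0], [0, 0, 0], [0, 0, 0], [0, 0, 0], [0, 0, 0]]'

```text
time_s: 21.67
position: [0.4751, -0.3133, 0.2117]
tool_rot: [[0.181, 0.983, 0.004], [0.983, -0.181, -0.004], [-0.004, 0.005, -1.0]]
ft_force: [-0.1, -1.3, 1.1]
grip_width: 0.0537
gripper_force: 26.4
```

```bash
python3 - <<'E'
from h import *
go(.519,.3262,.208,97.1)
im,d=cams.get_image('scene');s=observe();u,v=proj('scene',s['position']).astype(int);print(u,v)
cv2.imwrite('pics/i.png',cv2.convertScaleAbs(cv2.resize(im[v-60:v+60,u-80:u+80,::-1],(600,450),interpolation=cv2.INTER_CUBIC),alpha=1.8))
E
```

```text
t 21.67 p [ 0.4751 -0.3133  0.2117] grip 0.0537 26.4 dp [63.69 -7.25  0.1 ] turn [ 0.005  0.004 -0.306] q [-45.  24.  73.   0.  82. -35.]
138 192
```

View pics/i.png

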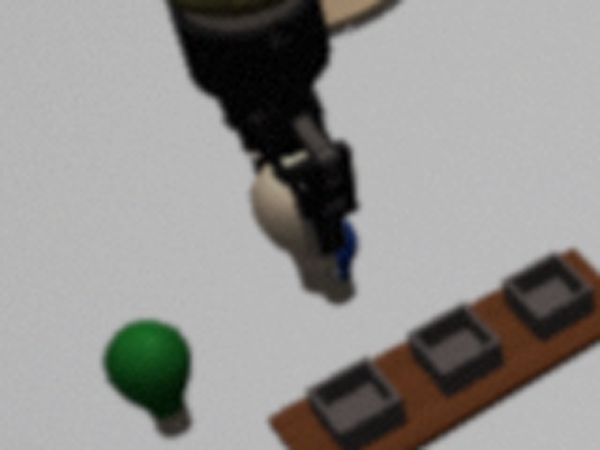

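The pear hangs upright at about (285,210), with the blue bulb behind it at (345,250). The row of cups is empty.

Emit:
move_arm --jaw '[4.5, 4.5, 4.5, 4.5, 4.5, 4.5, 4.5, 4.5, 4.5, 4.5, 4.5, 4.5]' --dp '[[1, -0.1, 0], [2, -0.2, 0], [3, -0.35, 0], [3.6, -0.4, 0], [3.6, -0.4, 0], [3.6, -0.4, 0], [3.6, -0.4, 0], [3.6, -0.4, 0], [3.6, -0.4, 0], [3.6, -0.4, 0], [3.6, -0.4, 0], [3.6, -0.4, 0]]' --turn '[[0, 0, 0], [0, 0, 0], [0, 0, 0], [0, 0, 0], [0, 0, 0], [0, 0, 0], [0, 0, 0], [0, 0, 0], [0, 0, 0], [0, 0, 0], [0, 0, 0], [0, 0, 0]]'

```text
time_s: 22.72
position: [0.5008, 0.0751, 0.2067]
tool_rot: [[0.181, 0.984, -0.003], [0.984, -0.181, 0.0], [-0.0, -0.003, -1.0]]
ft_force: [0.6, -0.6, -1.2]
grip_width: 0.0533
gripper_force: 26.4
```

Emit:
move_arm --jaw '[4.5, 4.5, 4.5, 4.5, 4.5, 4.5, 4.5, 4.5, 4.5, 4.5, 4.5, 4.5]' --dp '[[3.6, -0.4, 0], [3.6, -0.4, 0], [3.6, -0.4, 0], [3.6, -0.4, 0], [3.6, -0.4, 0], [3.6, -0.4, 0], [2, -0.3, 0], [1.2, -0.2, 0], [0.5, 0, 0], [0, 0, 0], [0, 0, 0], [0, 0, 0]]' --turn '[[0, 0, 0], [0, 0, 0], [0, 0, 0], [0, 0, 0], [0, 0, 0], [0, 0, 0], [0, 0, -0.1], [0, 0, -0.1], [0, 0, -0.1], [0, 0, 0], [0, 0, 0], [0, 0, 0]]'

```text
time_s: 23.72
position: [0.5167, 0.3264, 0.2072]
tool_rot: [[-0.115, 0.993, -0.001], [0.993, 0.115, -0.001], [-0.0, -0.001, -1.0]]
ft_force: [-0.2, 0.2, -1.1]
grip_width: 0.0533
gripper_force: 26.4
```

```bash
python3 - <<'E'
from h import *
go(.519,.3262,.059,97.1)
E
```

```text
t 23.72 p [0.5167 0.3264 0.2072] grip 0.0533 26.4 dp [-0.04  0.25 14.82] turn [-0.001  0.    -0.009] q [21. 29. 66. -0. 85. 15.]
```

Contact is expected at TCP z of about 0.0566.

Emit:
move_arm --jaw '[4.5, 4.5, 4.5, 4.5, 4.5, 4.5, 4.5, 4.5, 4.5, 4.5, 4.5, 4.5]' --dp '[[-0.04, 0.25, 1], [0, 0, 2], [0, 0, 2], [0, 0, 2], [0, 0, 2], [0, 0, 1.5], [0, 0, 1.2], [0, 0, 1], [0, 0, 0.8], [0, 0, 0.8], [0, 0, 0.5], [0, 0, 0]]' --turn '[[0, 0, 0], [0, 0, 0], [0, 0, 0], [0, 0, 0], [0, 0, 0], [0, 0, 0], [0, 0, 0], [0, 0, 0], [0, 0, 0], [0, 0, 0], [0, 0, 0], [0, 0, 0]]'

```text
time_s: 24.72
position: [0.5193, 0.3264, 0.0589]
tool_rot: [[-0.117, 0.993, -0.001], [0.993, 0.117, -0.001], [-0.0, -0.001, -1.0]]
ft_force: [-0.2, 0.1, -0.6]
grip_width: 0.0529
gripper_force: 26.4
```

Emit:
move_arm --jaw '[4.5, 4.5, 4.5, 4.5, 4.5]' --dp '[[0, 0, 0.1], [0, 0, 0.05], [0, 0, 0.05], [0, 0, 0], [0, 0, 0]]' --turn '[[0, 0, 0], [0, 0, 0], [0, 0, 0], [0, 0, 0], [0, 0, 0]]'

```text
time_s: 25.13
position: [0.5197, 0.3268, 0.0582]
tool_rot: [[-0.118, 0.993, 0.001], [0.993, 0.118, 0.0], [0.0, 0.001, -1.0]]
ft_force: [0.1, 0.3, -0.4]
grip_width: 0.0533
gripper_force: 26.4
```

Emit:
move_arm --jaw '[4.5, 4.5, 4.5, 4.5, 4.5]' --dp '[[0, 0, 0.1], [0, 0, 0.05], [0, 0, 0.05], [0, 0, 0], [0, 0, 0]]' --turn '[[0, 0, 0], [0, 0, 0], [0, 0, 0], [0, 0, 0], [0, 0, 0]]'

```text
time_s: 25.55
position: [0.5198, 0.3269, 0.0566]
tool_rot: [[-0.118, 0.993, 0.001], [0.993, 0.118, 0.0], [0.0, 0.001, -1.0]]
ft_force: [-2.8, -0.9, 5.6]
grip_width: 0.0532
gripper_force: 26.9
```

Emit:
move_arm --jaw '[5.6, 6, 7, 7.6, 7.6, 7.6, 7.6, 7.6, 7.6, 7.6, 7.6, 7.6]' --dp '[[0, 0, 0], [0, 0, 0], [0, 0, 0], [0, 0, 0], [0, 0, 0], [0, 0, 0], [0, 0, -1], [0, 0, -2.5], [0, 0, -3.5], [0, 0, -3.5], [0, 0, -3.5], [0, 0, -3]]' --turn '[[0, 0, 0], [0, 0, 0], [0, 0, 0], [0, 0, 0], [0, 0, 0], [0, 0, 0], [0, 0, 0], [0, 0, 0], [0, 0, 0], [0, 0, 0], [0, 0, 0], [0, 0, 0]]'

```text
time_s: 26.55
position: [0.5195, 0.3267, 0.2295]
tool_rot: [[-0.118, 0.993, 0.002], [0.993, 0.118, 0.001], [0.001, 0.002, -1.0]]
ft_force: [0.7, 0.2, -0.5]
grip_width: 0.0761
gripper_force: 0.0
```

```bash
python3 - <<'E'
from h import *
go(.519,.3262,.3,97.1)
im,d=cams.get_image('top');P=rays('top',d);np.savez('pics/top2.npz',im=im,d=d)
cv2.imwrite('pics/j.png',cv2.convertScaleAbs(cv2.resize(im[100:280,60:300,::-1],(800,600),interpolation=cv2.INTER_CUBIC),alpha=1.6))
im,d=cams.get_image('scene');P=rays('scene',d)
cv2.imwrite('pics/k.png',cv2.convertScaleAbs(cv2.resize(im[60:210,230:430,::-1],(800,600),interpolation=cv2.INTER_CUBIC),alpha=1.8))
E
```

```text
t 26.55 p [0.5195 0.3267 0.2295] grip 0.0761 0.0 dp [-0.04 -0.04 -7.05] turn [ 0.002 -0.001 -0.006] q [21. 28. 64. -0. 88. 14.]
```

View pics/k.png

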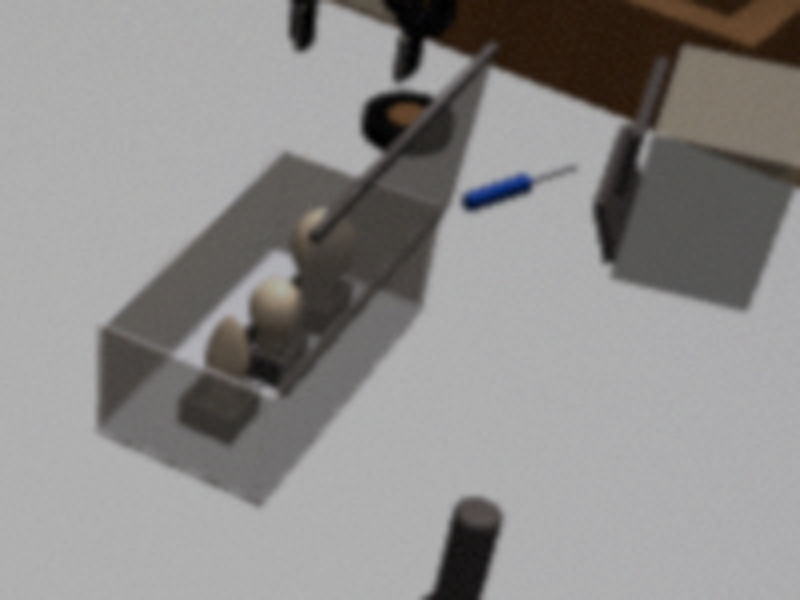

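All three bulbs stand upright in their cells: candle (228,350), ball (275,310), pear (322,245). Lid is still open. I go over the lid to get behind it.

Emit:
move_arm --jaw '[7.6, 7.6, 6, 3, 0, 0, 0, 0, 0, 0, 0]' --dp '[[0, 0, -2.5], [0, 0, -2.5], [-1.5, 0, -2.2], [-2, 0, 0], [-2, 0, 0], [-2, 1, 0], [-0.5, 3, 0], [0, 3.5, 0], [0, 3.5, 0], [0, 3, 0], [0, 0, 0]]' --turn '[[0, 0, 0], [0, 0, 0], [0, 0, 0], [0, 0, 0], [0, 0, 0], [0, 0, 0], [0, 0, 0], [0, 0, 0], [0, 0, 0], [0, 0, 0], [0, 0, 0]]'

```text
time_s: 27.57
position: [0.672, 0.263, 0.2935]
tool_rot: [[-0.116, 0.993, -0.004], [0.993, 0.116, -0.001], [-0.001, -0.004, -1.0]]
ft_force: [-1.3, -0.2, -1.5]
grip_width: 0.0001
gripper_force: 0.0
```

```bash
cat >> h.py <<'E'
def org():
    s=observe();c,n=np.cos(np.radians(7.1)),np.sin(np.radians(7.1));d=s['position']-[.529,.2468,0]
    print('org',(d[0]*c+d[1]*n).round(4),(-d[0]*n+d[1]*c).round(4),d[2].round(4),'grip',s['grip_width'].round(4),'f',s['ft_force'].round(1),'q',np.round(s['q']))
E
python3 - <<'E'
from h import *
org()
z=np.load('pics/top0.npz');P=rays('top',z['d']);c,n=np.cos(np.radians(7.1)),np.sin(np.radians(7.1))
d=P-[.529,.2468,0];ox=d[...,0]*c+d[...,1]*n;oy=-d[...,0]*n+d[...,1]*c
for lo in (.13,.16,.19,.22,.25):
    m=(abs(oy)<.13)&(P[...,2]>lo)&(P[...,2]<lo+.03)&(ox>0.03)&(ox<.15);print(lo,m.sum(),ox[m].mean(),P[m][:,2].mean())
m=(z['d']>0)&(P[...,2]>.05)&(P[...,0]>.6)&(P[...,1]>-.05)&(P[...,1]<.2)&(P[...,2]<.15)
k,l,st,ce=cv2.connectedComponentsWithStats(m.astype(np.uint8))
for i in range(1,k):
    if st[i,4]>30: print(P[l==i].mean(0),P[l==i][:,2].max())
E
```

```text
Traceback (most recent call last):
  File "h.py", line 23, in org
    print('org',(d[0]*c+d[1]*n).round(4),(-d[0]*n+d[1]*c).round(4),d[2].round(4),'grip',s['grip_width'].round(4),'f',s['ft_force'].round(1),'q',np.round(s['q']))
                                                                                        ^^^^^^^^^^^^^^^^^^^^^
AttributeError: 'float' object has no attribute 'round'
```

```bash
sed -i "s/'grip',s\['grip_width'\].round(4),//" h.py
python3 - <<'E'
from h import *
org()
z=np.load('pics/top0.npz');P=rays('top',z['d']);c,n=np.cos(np.radians(7.1)),np.sin(np.radians(7.1))
d=P-[.529,.2468,0];ox=d[...,0]*c+d[...,1]*n;oy=-d[...,0]*n+d[...,1]*c
for lo in (.13,.16,.19,.22,.25):
    m=(abs(oy)<.13)&(P[...,2]>lo)&(P[...,2]<lo+.03)&(ox>0.03)&(ox<.15);print(lo,m.sum(),ox[m].mean(),P[m][:,2].mean())
m=(z['d']>0)&(P[...,2]>.05)&(P[...,0]>.6)&(P[...,1]>-.05)&(P[...,1]<.2)&(P[...,2]<.15)
k,l,st,ce=cv2.connectedComponentsWithStats(m.astype(np.uint8))
for i in range(1,k):
    if st[i,4]>30: print(P[l==i].mean(0),P[l==i][:,2].max())
E
```

```text
org 0.1439 -0.0015 0.2935 f [-1.3 -0.2 -1.5] q [ 12.  40.  32.  -0. 108.   5.]
0.13 311 0.0768094707989593 0.14482097545969336
0.16 331 0.07884946557469076 0.17492454195945734
0.19 366 0.08104548181028831 0.20477664111961513
0.22 400 0.08317632786979161 0.23518918577234374
0.25 403 0.08673196447790407 0.25920649108679794
[0.79024123 0.08747702 0.10947994] 0.13872445311480508
[ 0.74478352 -0.03922398  0.08901036] 0.10291225426025319
[0.6129634  0.15348981 0.10680107] 0.14944478688859353
```

Emit:
move_arm --jaw '[0, 0, 0, 0, 0, 0, 0, 0, 0, 0, 0, 0]' --dp '[[0, 0, 2], [0, 0, 2.5], [0, 0, 2], [0, 0, 0], [0, -1.5, 0], [0, -1.5, 0], [0, -0.9, 0], [0, -1.5, 0], [0, -1.5, 0], [0, -1.2, 0.25], [0, -1.1, 0.25], [0, 0, 0]]' --turn '[[0, 0, 0], [0, 0, 0], [0, 0, 0], [0, 0, 0], [0, 0, 0], [0, 0, 0], [0, 0, 0], [0, 0, 0], [0, 0, 0], [0, 0, 0], [0, 0, 0], [0, 0, 0]]'

```text
time_s: 28.57
position: [0.5753, 0.253, 0.2296]
tool_rot: [[-0.118, 0.993, 0.001], [0.993, 0.118, 0.0], [0.0, 0.001, -1.0]]
ft_force: [0.1, 0.4, -0.4]
grip_width: -0.0003
gripper_force: 0.0
```

```bash
python3 - <<'E'
from h import *
org()
im,d=cams.get_image('scene')
cv2.imwrite('pics/l.png',cv2.convertScaleAbs(cv2.resize(im[60:210,230:430,::-1],(800,600),interpolation=cv2.INTER_CUBIC),alpha=1.8))
E
```

```text
org 0.0467 0.0004 0.2296 f [ 0.1  0.4 -0.4] q [13. 30. 61.  0. 89.  6.]
```

View pics/l.png

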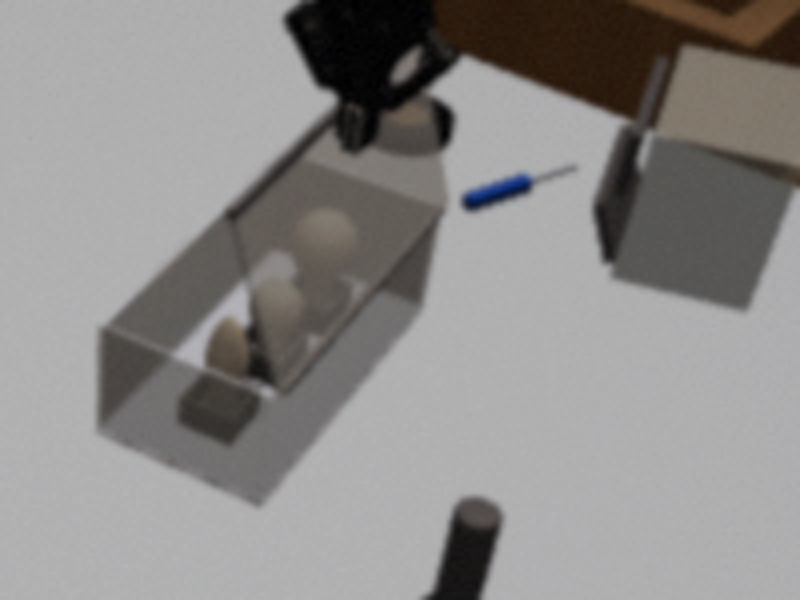

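The lid has swung forward with the finger behind it, and its edge now runs from (230,215) to (335,110). I follow the arc down.

Emit:
move_arm --jaw '[0, 0, 0, 0, 0, 0, 0, 0, 0, 0, 0, 0]' --dp '[[0, -0.8, 0.75], [0, -0.85, 0.8], [0, -1, 0.7], [0, -0.95, 0.7], [0, -0.8, 0.85], [0, -0.8, 0.9], [0, -0.65, 1], [0, -0.6, 1.05], [0, -0.4, 1.1], [0, -0.4, 1.1], [0, -0.2, 1], [0, -0.15, 0.5]]' --turn '[[0, 0, 0], [0, 0, 0], [0, 0, 0], [0, 0, 0], [0, 0, 0], [0, 0, 0], [0, 0, 0], [0, 0, 0], [0, 0, 0], [0, 0, 0], [0, 0, 0], [0, 0, 0]]'

```text
time_s: 29.62
position: [0.5018, 0.244, 0.123]
tool_rot: [[-0.118, 0.993, -0.0], [0.993, 0.118, -0.0], [-0.0, -0.0, -1.0]]
ft_force: [0.3, 0.2, 1.0]
grip_width: -0.0001
gripper_force: 0.3
```

Emit:
move_arm --jaw '[0, 0, 0, 0, 0, 0]' --dp '[[0, -0.1, 0.3], [0, 0, 0.2], [0, 0, 0.2], [0, 0, 0.1], [0, 0, 0], [0, 0, 0]]' --turn '[[0, 0, 0], [0, 0, 0], [0, 0, 0], [0, 0, 0], [0, 0, 0], [0, 0, 0]]'

```text
time_s: 30.12
position: [0.5007, 0.2439, 0.1165]
tool_rot: [[-0.118, 0.993, 0.002], [0.993, 0.118, 0.0], [0.0, 0.002, -1.0]]
ft_force: [-1.6, -0.1, 5.9]
grip_width: 0.0001
gripper_force: 3.1
```

Emit:
move_arm --jaw '[0, 0, 0, 0, 0]' --dp '[[0, 0, 0.1], [0, 0, 0.05], [0, 0, 0.05], [0, 0, 0], [0, 0, 0]]' --turn '[[0, 0, 0], [0, 0, 0], [0, 0, 0], [0, 0, 0], [0, 0, 0]]'

```text
time_s: 30.53
position: [0.5008, 0.244, 0.1163]
tool_rot: [[-0.118, 0.993, 0.003], [0.993, 0.118, 0.001], [0.0, 0.003, -1.0]]
ft_force: [-5.8, -2.3, 21.0]
grip_width: 0.0002
gripper_force: 10.5
```

Emit:
move_arm --jaw '[0, 0, 0, 0, 0, 0, 0]' --dp '[[0, 0, -0.5], [0, 0, -2], [0, 0, -3], [-3, -3, -3], [-3, -3, -2], [-3, -3, 0], [0, 0, 0]]' --turn '[[0, 0, 0], [0, 0, 0], [0, 0, 0], [0, 0, 0], [0, 0, 0], [0, 0, 0], [0, 0, 0]]'

```text
time_s: 31.12
position: [0.4264, 0.1518, 0.2111]
tool_rot: [[-0.116, 0.993, -0.001], [0.993, 0.116, -0.001], [-0.001, -0.001, -1.0]]
ft_force: [1.7, 1.1, 0.6]
grip_width: 0.0001
gripper_force: 0.0
```

```bash
python3 - <<'E'
from h import *
org()
im,d=cams.get_image('scene');P=rays('scene',d)
cv2.imwrite('pics/m.png',cv2.convertScaleAbs(cv2.resize(im[60:210,230:430,::-1],(800,600),interpolation=cv2.INTER_CUBIC),alpha=1.8))
c,n=np.cos(np.radians(7.1)),np.sin(np.radians(7.1))
for nm in ('scene','top'):
    if nm=='top': d=cams.get_image('top')[1];P=rays(nm,d)
    D=P-[.529,.2468,0];ox=D[...,0]*c+D[...,1]*n;oy=-D[...,0]*n+D[...,1]*c
    for a in (-.07,-.04,0,.04,.06):
        m=(abs(ox-a)<.008)&(abs(oy)<.14)&(P[...,2]>.095)&(P[...,2]<.135)&(d>0);print(nm,a,m.sum(),np.median(P[m][:,2]).round(4))
E
```

```text
org -0.1136 -0.0816 0.2111 f [1.7 1.1 0.6] q [ 5. 13. 91. -0. 76. -2.]
scene -0.07 230 0.1177
scene -0.04 272 0.1176
scene 0 276 0.1176
scene 0.04 293 0.1177
scene 0.06 293 0.1177
top -0.07 112 0.1173
top -0.04 128 0.1178
top 0 457 0.1173
top 0.04 528 0.1174
top 0.06 530 0.1174
```

View pics/m.png

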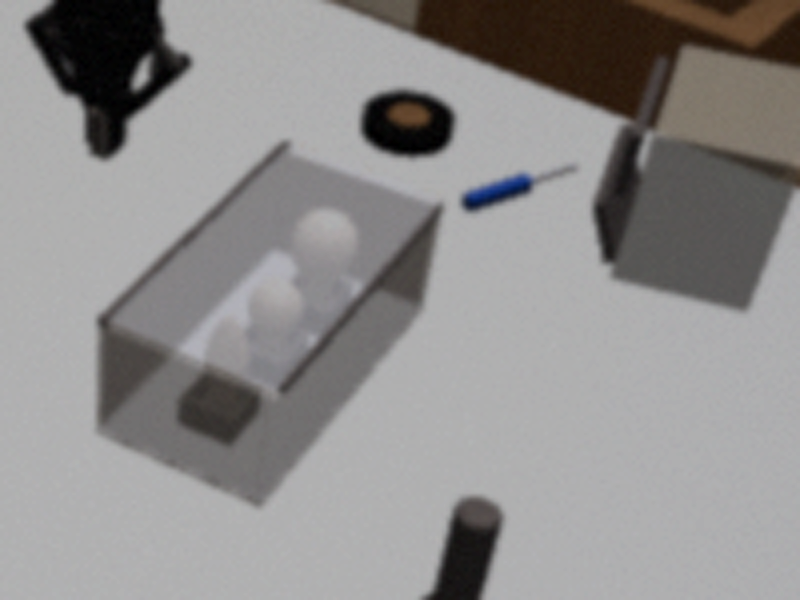

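The lid lies flat and shut: the surface is at 0.1175 everywhere, with its front edge on the wall from (100,320) to (288,145). The three bulbs stand upright under it, and the arm is clear.

```bash
python3 -c "
from rig import ticket;print(ticket.close_job())"
```

```text
the job is handed in; nothing more can be done
None
```

The three frosted bulbs stand upright in the organiser in reverse order (candle right, ball middle, pear left), the lid is shut flat, and the job is handed in at about 31 s of the 128 s allowed, though no verdict came back.

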